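# Make up the mushroom sample tray

## Robot

A 6-joint arm with a two-finger parallel gripper is mounted at the origin on the work surface. World frame = base frame: x ahead of the robot, y to its left, z up, the work surface at z = 0. Lengths are in m, angles in rad, forces in N, time in s.
With the tool pointing down it reaches from about 0.375 to 0.9 m from the base axis. Payload 3.1 kg.
Tool frame: the origin (TCP) lies between the finger pads; the fingertips stand 8 mm ahead of it and the grasp point (between the pads) lies 11 mm behind it; z points along the fingers, y is the line along which they close (so a half turn about z gives the same grasp; the last joint's range is limited). The gripper opens to 87 mm and grips with 3 to 60 N. Pads are 19 mm wide; open, the fingers measure 117 mm over their backs; the gripper's body (75 mm by 190 mm) begins 51 mm behind the grasp point.
Start: joints at [0.979, 0.527, 1.433, -0, 1.181, -0.178], TCP at [0.251, 0.572, 0.231] pointing down, gripper open.
Joint ranges: [-3.08, 3.08], [-0.75, 2.2], [0.22, 2.44], [-1.43, 4.57], [0, 2.65], [-2.85, 2.85]. Speed limits (rad/s): [2.79, 2.79, 3.14, 3.14, 3.14, 3.14].

## Interface

Orientations are given as a unit quaternion [x, y, z, w].
In Python, from rig import robot, vision, job gives the robot as it stands.
- The arm moves only by the shell command python3 -m handwheel 'ROWS' [OPENING] [FORCE]. ROWS is JSON, a list of rows, each a list of 4 numbers: the shift along the tool's x, y, z as a fraction of full scale, then the turn about the tool's z as a fraction of full scale. A call has 1 to 20 rows; each row is the pose to reach, as a shift and turn from the pose commanded when the call began, along the tool's axes at that moment, turning the shorter way round; what a row does not reach only later rows make up. Full scale, the value 1, is 300 mm for a shift and 2 pi rad for a turn. A row lasts 1/12 s, in which the tool goes at most 41.7 mm and 7.16 degrees, less where a joint would pass 70% of its speed; a pose out of reach is approached as far as the arm can. A call with a number of a shift or a turn outside -1 to 1 is refused whole. A call with a gripper value outside its range is refused whole. OPENING is the opening in per cent of the stroke, from 0 (shut) to 100 (fully open), set as the call begins (- or left out, the last holds). The fingers move at their own pace and stop on an object; FORCE is the grip in N (left out, the last holds). Time passes only in rows, so rows that repeat a pose let the fingers close. It gives the time, the measured TCP pose, the force, the opening and the grip force at its end, in the units of the state.
- robot.get_obs(): the state, without advancing time (a new reading comes with each control period).
- vision.camera(name): name is "scene" or "top"; returns a dict with "frame" (400x640x3 uint8, red, green, blue), "K" (3x3 intrinsics, pixels), "cam_to_world" (4x4, takes a point from camera to world coordinates). Camera axes: x right, y down, z forward; pixel columns grow to the right and rows downward; lengths in m; the calibration is good to about 2 mm. A picture is of the moment at which its call begins. There is no depth.
- job.hand_in(): hands the job in; it is judged then, once.
Trained networks look in the newest picture that a camera, given by its name, has taken for a name from the list of things; names that differ only in an ending like _2 or _b are one class to them, and where a whole thing is asked for, a point or a joint stands for the part that bears it (a point fixed in the world has none). Each returns a list of dicts, best first, with "conf" (0 to 1); they miss things now and then, are a little off and sometimes report something else, mostly with a low value. They report only what shows in the picture. A call takes as long as a camera call. They do not tell look-alikes from the thing itself.
- vision.look_for(camera, label): "point" ([row, column] in pixels, amid what is visible of it).
- vision.outline_of(camera, label): "mask" (400x640 bool, what is visible of it) and "point" ([row, column] in pixels, amid what is visible of it).
The state is a dict: "time": time; "q": joint angles; "joint_velocities": joint speeds; "joint_torque": joint torques, N m; "position": TCP position; "tool_rot": TCP orientation; "ft_force": force on the tool from outside, world axes, zero at the start; "moment": the same for the moment, N m; "grip_width": finger opening in m; "grip_force": force on a finger pad.
Only numpy, scipy, OpenCV 4.12 (cv2) and the standard library are available. Lean on these libraries where they do the work, as an engineer would, in place of code of your own. Each camera call takes 0.05 s, during which the arm holds its last target. There are 200 camera calls.

## Task

Make up the grading sample tray: set each of the three closed round mushrooms in the cup of its own size, so that it sits centred on the rim and cannot roll, and lay the bottle-shaped king oyster along the trough, either way round. Leave the two opened, flat mushrooms where they lie, and let go of everything at the end.

Things in the scene. Friction and masses are not known exactly. Their poses are not given: they have to be found in the camera images.
- large_center (a point): Centre of the large closed mushroom: a ball 56 mm in diameter, brown domed cap above, cream below; stands loose on the bench, centre 28 mm up, and can roll. Belongs in cup_large. Grip it across its widest girth.
- medium_center (a point): Centre of the medium closed mushroom: a ball 44 mm in diameter, brown domed cap above, cream below; stands loose on the bench, centre 22 mm up, and can roll. Belongs in cup_medium. Grip it across its widest girth.
- small_center (a point): Centre of the small closed mushroom: a ball 33 mm in diameter, brown domed cap above, cream below; stands loose on the bench, centre 16.5 mm up, and can roll. Belongs in cup_small. Grip it across its widest girth.
- king_center (a point): Middle of the king oyster mushroom, a bottle-shaped one lying on its side on the bench, 100 mm long along its x axis (+x: brown cap end), this point 19 mm up. Cap end and foot bulge are 38 mm thick (cap: last 20 mm, foot: last 28 mm), the cream waist between is 30 mm thick: grip there, across, at this point. It can roll about its length.
- cup_large: Cup for the large (56 mm) mushroom: shallow hollow cardboard ring fixed on the tray floor, 14 mm high, rim 40 mm inside and 50 mm outside diameter (54 at the foot). Origin: centre of its underside, z up. Seated on the rim's inner edge, the mushroom's centre is 33.6 mm above this origin. The three cups stand in one row, 80 mm apart, in any order.
- cup_medium: Cup for the medium (44 mm) mushroom: shallow hollow cardboard ring fixed on the tray floor, 14 mm high, rim 31 mm inside and 41 mm outside diameter (45 at the foot). Origin: centre of its underside, z up. Seated on the rim's inner edge, the mushroom's centre is 29.6 mm above this origin. The three cups stand in one row, 80 mm apart, in any order.
- cup_small: Cup for the small (33 mm) mushroom: shallow hollow cardboard ring fixed on the tray floor, 14 mm high, rim 23 mm inside and 33 mm outside diameter (37 at the foot). Origin: centre of its underside, z up. Seated on the rim's inner edge, the mushroom's centre is 25.8 mm above this origin. The three cups stand in one row, 80 mm apart, in any order.
- trough (a point): Middle of the tray's trough, level with its edges (z 18 mm). x across, y along, z up. Two cardboard ridges 14 mm high, 10 wide, 124 long, 26 apart, with 6 mm end bars. King oyster's centre lies 14 mm above this point, on the ridges' inner edges. Fixed grey tray 200 (x) by 270 mm (y), floor 4, rim 18 mm above bench, centre at x = +46 mm from here; cups in a row at x = +88 mm, y = -80, 0, 80.
- open_big_center (a point): Look-alike that stays: the bigger opened mushroom lying flat with gills up, a disc 60 mm across and 13 mm thick with a 15 mm thick stem standing 20 mm up from its middle (33 mm overall). This point is on its axis, 13 mm above the bench, z up. Loose: do not push it.
- open_small_center (a point): Look-alike that stays: the smaller opened mushroom lying flat with gills up, a disc 46 mm across and 13 mm thick with a 15 mm thick stem standing 20 mm up from its middle (33 mm overall). This point is on its axis, 13 mm above the bench, z up. Loose: do not push it.
There are look-alikes about, which are no part of the job. What is shaped like the part that bears king_center but red is not meant.

How it is judged:
At the end, for the whole second after the job is handed in: Closed mushrooms within 8 mm of their own cup's axis and 4 mm of seated height; king oyster within 8 mm across, 12 mm along, 4 mm in height and 0.12 rad of its place in the trough, either way round; all at rest. Opened mushrooms flat and within 20 mm of their start (horizontal distance between large_center and cup_large below 0.008 m and z of large_center in the frame of cup_large between 0.0296 and 0.0376 m and linear speed of each of large, medium, small, king below 0.02 m/s and horizontal distance between medium_center and cup_medium below 0.008 m and z of medium_center in the frame of cup_medium between 0.0256 and 0.0336 m and horizontal distance between small_center and cup_small below 0.008 m and z of small_center in the frame of cup_small between 0.0218 and 0.0298 m and x of king_center in the frame of trough between -0.008 and 0.008 m and y of king_center in the frame of trough between -0.012 and 0.012 m and z of king_center in the frame of trough between 0.01 and 0.018 m and angle between the x axis of king_center and the y axis of trough, either way round below 0.12 rad and distance of each of open_big_center, open_small_center from where it was at the start of the episode below 0.02 m and angle between each of open_big_center, open_small_center's own z axis and vertical below 0.2 rad); the robot touches nothing.
It fails at once if the bigger opened mushroom is moved by more than 20 mm (distance of open_big_center from where it was at the start of the episode above 0.02 m).
It fails at once if the smaller opened mushroom is moved by more than 20 mm (distance of open_small_center from where it was at the start of the episode above 0.02 m).
It also fails if it takes over 102 s, if anything falls off the work surface, if the arm or the gripper's body presses on something with over 40 N, if the wrist force passes 120 N, or if a joint passes its speed limit or range.

## Working session

There is one attempt and no reset: what is moved stays moved. The work goes in short steps, Python scripts to look and compute and a shell command to move; the robot and the scene stay as the last step left them, time stands still between calls to the robot, and variables do not carry over. Pictures are saved under pics/ and viewed, at most 14 in all, crops included, and the job is handed in when it is done.

```bash
ls; mkdir -p pics
cat > h.py <<'E'
import numpy as np, cv2
from rig import robot, vision, job
def ray(c,p,z):
    K=np.array(c["K"]);T=np.array(c["cam_to_world"])
    d=T[:3,:3]@np.linalg.solve(K,[p[1],p[0],1]);o=T[:3,3]
    return o+d*(z-o[2])/d[2]
def save(n,f): cv2.imwrite("pics/"+n,f[:,:,::-1])
E
python3 - <<'E'
from h import *
o=robot.get_obs();print(o["time"],o["position"],o["tool_rot"],o["grip_width"])
Z=dict(large_center=.028,medium_center=.022,small_center=.0165,king_center=.019,cup_large=.018,cup_medium=.018,cup_small=.018,trough=.018,open_big_center=.013,open_small_center=.013)
for cam in("top","scene"):
    c=vision.camera(cam);save(cam+"0.png",c["frame"])
    print(cam,np.round(np.array(c["cam_to_world"]),3).tolist(),np.round(c["K"],1).tolist())
    for n,z in Z.items():
        for d in vision.look_for(cam,n)[:4]:
            print(n,round(d["conf"],2),np.round(d["point"]),np.round(ray(c,d["point"],z),3))
E
```

```text
pics
0.0 [0.25088762 0.57164792 0.22956091] [ 2.05413485e-01  9.78674670e-01 -1.01832284e-03 -3.92064567e-04] 0.08737813752570778
top [[-0.03, -0.998, 0.061, 0.425], [-1.0, 0.029, -0.008, 0.016], [0.006, -0.061, -0.998, 1.049], [0.0, 0.0, 0.0, 1.0]] [[483.9, 0.0, 330.1], [0.0, 483.9, 199.0], [0.0, 0.0, 1.0]]
large_center 0.92 [209. 176.] [0.477 0.334 0.028]
medium_center 0.91 [218. 298.] [0.449 0.078 0.022]
small_center 0.51 [162. 171.] [0.578 0.347 0.016]
king_center 0.86 [281. 246.] [0.321 0.192 0.019]
king_center 0.76 [214. 236.] [0.464 0.209 0.019]
king_center 0.3 [209. 176.] [0.478 0.336 0.019]
cup_large 0.62 [146. 467.] [ 0.594 -0.29   0.018]
cup_medium 0.9 [161. 393.] [ 0.567 -0.128  0.018]
cup_medium 0.56 [208. 175.] [0.48  0.339 0.018]
cup_small 0.78 [155. 428.] [ 0.578 -0.204  0.018]
trough 0.64 [180. 440.] [ 0.523 -0.227  0.018]
open_big_center 0.9 [137. 295.] [0.626 0.08  0.013]
open_small_center 0.91 [156. 233.] [0.589 0.215 0.013]
scene [[0.61, 0.604, -0.514, 0.964], [0.793, -0.454, 0.407, -0.348], [0.013, -0.655, -0.755, 0.741], [0.0, 0.0, 0.0, 1.0]] [[405.2, 0.0, 325.6], [0.0, 405.2, 194.5], [0.0, 0.0, 1.0]]
large_center 0.67 [139. 412.] [0.462 0.34  0.028]
large_center 0.37 [165. 449.] [0.588 0.343 0.028]
medium_center 0.66 [182. 334.] [0.458 0.081 0.022]
small_center 0.7 [163. 446.] [0.57  0.354 0.016]
king_center 0.81 [161. 375.] [0.459 0.212 0.019]
king_center 0.66 [135. 332.] [0.316 0.185 0.019]
cup_large 0.74 [318. 227.] [ 0.603 -0.29   0.018]
cup_large 0.26 [280. 241.] [ 0.549 -0.23   0.018]
cup_medium 0.77 [265. 285.] [ 0.574 -0.141  0.018]
cup_small 0.5 [288. 258.] [ 0.586 -0.213  0.018]
trough 0.59 [278. 241.] [ 0.547 -0.228  0.018]
trough 0.35 [316. 227.] [ 0.599 -0.288  0.018]
open_big_center 0.55 [229. 379.] [0.621 0.077 0.013]
open_small_center 0.63 [193. 413.] [0.591 0.215 0.013]
```

View pics/top0.png

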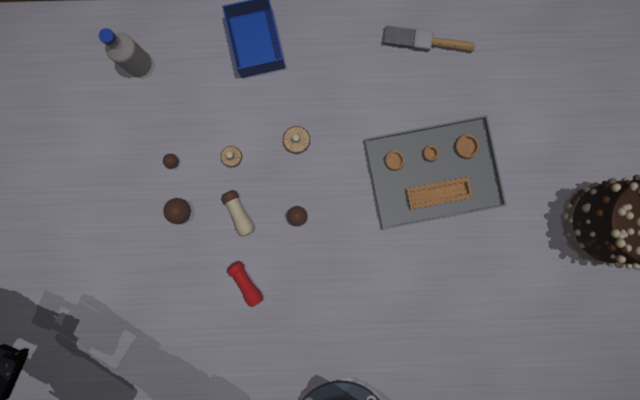

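View pics/scene0.png

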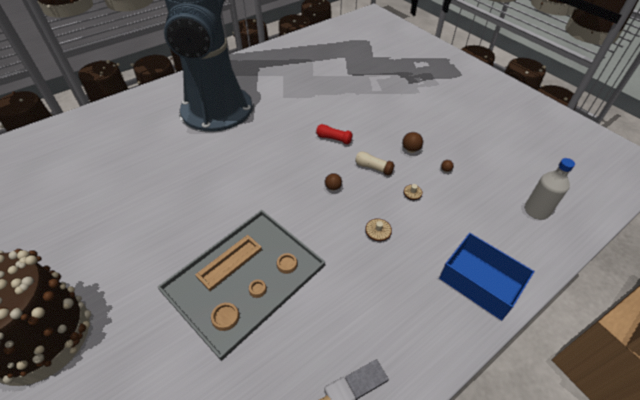

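Candidates in the top view:
- **King:** cream one at (213,238); the red look-alike at (284,245) is not meant.
- **Closed balls:** large (210,177), small (160,170), medium (216,297).
- **Opened mushrooms that stay:** (139,296) and (156,231).
- **Cups:** medium (160,395), small (153,430), large (146,467).
- **Trough:** (193,439).

Next I measure with outlines and check the choice in one crop.

```bash
cat > meas.py <<'E'
from h import *
from scipy.optimize import least_squares
Z=dict(large_center=.028,medium_center=.022,small_center=.0165,king_center=.019,cup_large=.016,cup_medium=.016,cup_small=.016,trough=.014,open_big_center=.013,open_small_center=.013)
est={}
for cam in("top","scene"):
    c=vision.camera(cam)
    if cam=="top":
        save("crop1.png",cv2.resize(c["frame"][120:320,150:350],(600,600),interpolation=cv2.INTER_CUBIC))
    g=c["frame"].astype(int)
    for n,z in Z.items():
        L=vision.outline_of(cam,n)
        if n=="king_center": # not red
            L=[d for d in L if (lambda m:m[0]<2.2*m[1])(g[d["mask"]].mean(0))]
        if not L: continue
        d=L[0];m=d["mask"].astype(np.uint8)
        yx=np.argwhere(m); (cx,cy),(w,h),a=cv2.minAreaRect(yx[:,::-1].astype(np.float32))
        P=[ray(c,p,z)[:2] for p in (yx.mean(0),(cy,cx))]
        est[cam,n]=P[1]
        print(cam,n,round(d["conf"],2),len(yx),"mean",np.round(P[0],4),"rect",np.round(P[1],4),np.round((w,h),1),end=" ")
        if n in("king_center","trough"):
            W=np.array([ray(c,p,z)[:2] for p in yx]);u,s,v=np.linalg.svd(W-W.mean(0),full_matrices=False);print("yaw",np.degrees(np.arctan2(v[0,1],v[0,0])),end="")
        print()
mod=dict(cup_large=(88,-80),cup_small=(88,0),cup_medium=(88,80),trough=(0,0))
for cams in(("top",),("scene",),("top","scene")):
    def f(p):
        R=np.array([[np.cos(p[2]),-np.sin(p[2])],[np.sin(p[2]),np.cos(p[2])]])
        return np.concatenate([p[:2]+R@(np.array(mod[n])/1e3)-est[k,n] for k,n in est if n in mod and k in cams])
    s=least_squares(f,[.5,-.2,0],loss="soft_l1",f_scale=.003)
    print(cams,s.x,np.round(1e3*f(s.x),1)); p=s.x
R=np.array([[np.cos(p[2]),-np.sin(p[2])],[np.sin(p[2]),np.cos(p[2])]])
for n in mod: print(n,np.round(p[:2]+R@(np.array(mod[n])/1e3),4))
E
python3 meas.py
```

```text
top large_center 0.76 545 mean [0.4726 0.3308] rect [0.4723 0.3302] [26. 25.] 
top medium_center 0.82 340 mean [0.4543 0.0792] rect [0.4545 0.0794] [19.8 19.8] 
top small_center 0.65 608 mean [0.4727 0.334 ] rect [0.4729 0.3348] [26. 28.] 
top king_center 0.75 692 mean [0.4632 0.2043] rect [0.4645 0.2051] [46.5 17.4] yaw -154.88742932613135
top cup_large 0.87 438 mean [ 0.5935 -0.2889] rect [ 0.5935 -0.2886] [22.7 23. ] 
top cup_medium 0.59 339 mean [ 0.5676 -0.1331] rect [ 0.5677 -0.1339] [20. 19.] 
top trough 0.94 10637 mean [ 0.5351 -0.2187] rect [ 0.5389 -0.2188] [ 94.3 126.7] yaw 98.48468397930849
top open_big_center 0.59 571 mean [0.6192 0.0763] rect [0.6194 0.0764] [26.3 26.3] 
top open_small_center 0.69 325 mean [0.5882 0.2179] rect [0.5881 0.2176] [20. 19.] 
scene large_center 0.71 520 mean [0.469  0.1987] rect [0.4693 0.198 ] [39.5 14.9] 
scene medium_center 0.64 252 mean [0.4525 0.0794] rect [0.4522 0.0787] [17. 17.] 
scene small_center 0.67 113 mean [0.5797 0.347 ] rect [0.5806 0.3474] [12. 10.] 
scene king_center 0.89 498 mean [0.4651 0.2057] rect [0.4648 0.2033] [39.2 1
[... 393 characters left out ...]
er 0.76 454 mean [0.6196 0.0751] rect [0.6196 0.0751] [25.5 21.9] 
scene open_small_center 0.72 235 mean [0.5871 0.2165] rect [0.5863 0.2167] [15. 18.] 
('top',) [ 0.49565609 -0.22209583  0.14355222] [  0.7  -0.1   3.6   3.6 -43.3  -3.3]
('scene',) [ 0.4972613  -0.22599598  0.17257609] [ 1.000e-01  2.100e+00  3.000e-01  2.700e+00  5.600e+00 -5.591e+02
 -4.310e+01 -8.000e-01]
('top', 'scene') [ 0.49661216 -0.22489948  0.16560815] [ 3.100e+00 -7.000e-01  2.500e+00  2.400e+00 -4.230e+01 -6.100e+00
 -1.000e+00  2.500e+00  3.000e-01  3.200e+00  5.000e+00 -5.586e+02
 -4.380e+01  3.000e-01]
cup_large [ 0.5966 -0.2893]
cup_small [ 0.5834 -0.2104]
cup_medium [ 0.5702 -0.1315]
trough [ 0.4966 -0.2249]
```

View pics/crop1.png

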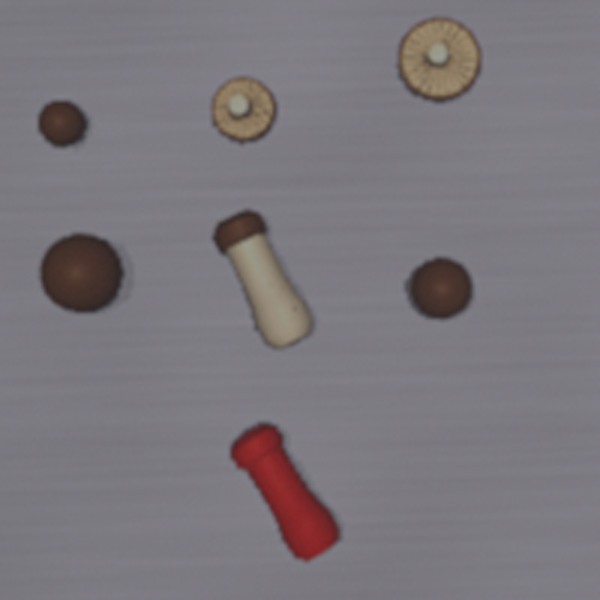

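The crop shows the closed balls as plain brown domes, the cream king with its brown cap end at crop (240,230), and the red one below it at (285,495). The trough mask covers the whole tray, so I'll refine by colour.

```bash
cat > m2.py <<'E'
from h import *
from scipy.optimize import least_squares
obs=[]
for cam,roi,roib in(("top",(110,235,360,505),(140,235,155,320)),("scene",(205,355,155,330),(120,200,315,465))):
    c=vision.camera(cam);f=c["frame"].astype(int);r0,r1,c0,c1=roi
    m=np.zeros(f.shape[:2],np.uint8);s=f[r0:r1,c0:c1]; m[r0:r1,c0:c1]=(s[...,0]-s[...,2]>25)
    m=cv2.morphologyEx(m,cv2.MORPH_CLOSE,np.ones((3,3)))
    for cn in cv2.findContours(m,cv2.RETR_EXTERNAL,cv2.CHAIN_APPROX_NONE)[0]:
        if len(cn)<18: continue
        h=cv2.convexHull(cn);M=cv2.moments(h);p=(M["m01"]/M["m00"],M["m10"]/M["m00"]);w=ray(c,p,.012)
        print(cam,"orange",M["m00"],np.round(w,4));obs.append((cam,w[:2],M["m00"]))
    r0,r1,c0,c1=roib;m[:]=0;s=f[r0:r1,c0:c1]
    m[r0:r1,c0:c1]=((s[...,0]-s[...,2]>14)&(s.max(2)<110))
    for cn in cv2.findContours(m,cv2.RETR_EXTERNAL,cv2.CHAIN_APPROX_NONE)[0]:
        M=cv2.moments(cn)
        if M["m00"]<40: continue
        p=(M["m01"]/M["m00"],M["m10"]/M["m00"]);print(cam,"dark",M["m00"],np.round(p),[np.round(ray(c,p,z)[:2],4).tolist() for z in(.0165,.022,.028)])
mod=np.array([(88,-80),(88,0),(88,80),(0,0)])/1e3
for cams in("top","scene","topscene"):
    def f(p):
        R=np.array([[np.cos(p[2]),-np.sin(p[2])],[np.sin(p[2]),np.cos(p[2])]]);Q=p[:2]+mod@R.T
        return np.concatenate([Q[np.argmin(np.linalg.norm(Q-w,axis=1))]-w for k,w,a in obs if k in cams])
    s=least_squares(f,[.496,-.223,.155],loss="soft_l1",f_scale=.003);p=s.x
    print(cams,p,np.round(1e3*f(p),1))
    print(np.round(p[:2]+mod@np.array([[np.cos(p[2]),-np.sin(p[2])],[np.sin(p[2]),np.cos(p[2])]]).T,4).tolist())
E
python3 m2.py
```

```text
top orange 1367.5 [ 0.4959 -0.2267  0.012 ]
top orange 277.0 [ 0.5697 -0.1332  0.012 ]
top orange 178.5 [ 0.5831 -0.2124  0.012 ]
top orange 406.0 [ 0.5956 -0.2915  0.012 ]
top dark 228.5 [216. 297.] [[0.4554, 0.08], [0.4553, 0.0797], [0.4551, 0.0793]]
top dark 412.5 [210. 176.] [[0.4742, 0.3375], [0.4739, 0.3358], [0.4737, 0.3339]]
top dark 98.5 [196. 229.] [[0.5008, 0.2236], [0.5004, 0.2225], [0.5, 0.2213]]
top dark 115.0 [160. 170.] [[0.5824, 0.3495], [0.5816, 0.3478], [0.5807, 0.3458]]
scene orange 599.0 [ 0.5939 -0.2919  0.012 ]
scene orange 238.0 [ 0.5809 -0.2126  0.012 ]
scene orange 312.5 [ 0.5682 -0.1341  0.012 ]
scene orange 1418.0 [ 0.4929 -0.2295  0.012 ]
scene dark 186.0 [181. 333.] [[0.4478, 0.0835], [0.4518, 0.0802], [0.456, 0.0766]]
scene dark 106.5 [167. 384.] [[0.4882, 0.2163], [0.4918, 0.212], [0.4957, 0.2073]]
scene dark 85.5 [165. 447.] [[0.5783, 0.3496], [0.5812, 0.3443], [0.5844, 0.3386]]
scene dark 278.0 [141. 412.] [[0.4618, 0.344], [0.4656, 0.3388], [0.4698, 0.333]]
scene dark 92.5 [138. 335.] [[0.3277, 0.1861], [0.3325, 0.182], [0.3378, 0.1776]]
top [ 0.49592781 -0.22660278  0.16222786] [ 0.1  0.1  0.1 -0.3 -0.3  0.   0.1  0.2]
[[0.5957, -0.2913], [0.5828, -0.2124], [0.5699, -0.1334], [0.4959, -0.2266]]
scene [ 0.49391363 -0.22812855  0.16935007] [ 0.2 -0.2 -0.2 -0.7 -1.  -0.4  1.1  1.4]
[[0.5941, -0.2922], [0.5807, -0.2133], [0.5672, -0.1344], [0.4939, -0.2281]]
topscene [ 0.49494147 -0.22731281  0.16550722] [-0.9 -0.6 -1.2 -0.8 -1.4 -0.4 -0.6 -0.2  1.   0.2  0.9 -0.2  0.4  0.2
  2.1  2.2]
[[0.5949, -0.2917], [0.5817, -0.2128], [0.5686, -0.1339], [0.4949, -0.2273]]
```

Positions found, in m:

| Thing | x | y |
|---|---|---|
| Large | .4722 | .332 |
| Medium | .4535 | .0797 |
| Small | .5805 | .3485 |
| King (yaw 24.5°) | .4645 | .204 |
| Cup large | .5953 | -.2915 |
| Cup small | .582 | -.2126 |
| Cup medium | .569 | -.1338 |
| Trough (tray yaw 9.4°) | .4952 | -.2272 |

I'll pick and place the balls with the closing line along tray x.

```bash
cat > to.py <<'E'
import sys
from h import *
from scipy.spatial.transform import Rotation as Ro
o=robot.get_obs();p=np.array(o["position"]);R=Ro.from_quat(o["tool_rot"]).as_matrix()
h=np.degrees(np.arctan2(R[1,1],R[0,1]))
print("t",round(o["time"],2),"p",np.round(p,4),"yhead",round(h,2),"w",round(o["grip_width"],4))
for a in sys.argv[1:]:
    x,y,z,g=map(float,a.split(","))
    print(a,np.round(R.T@(np.array([x,y,z])-p)/.3,3),round((h-g)/360,4))
E
python3 to.py .4535,.0797,.12,9.4
```

```text
t 2.3 p [0.2513 0.5723 0.2305] yhead 66.29 w 0.0867
.4535,.0797,.12,9.4 [-1.277 -1.232  0.368] 0.158
```

```bash
python3 to.py .4722,.332,.12,9.4
```

```text
t 2.3 p [0.2513 0.5723 0.2305] yhead 66.29 w 0.0867
.4722,.332,.12,9.4 [-0.996 -0.437  0.368] 0.158
```

```bash
python3 -m handwheel '[[-0.5,-0.22,0.1,0.08],[-0.5,-0.22,0.1,0.08],[-0.5,-0.22,0.1,0.08],[-0.5,-0.22,0.1,0.08],[-0.996,-0.437,0.368,0.158],[-0.996,-0.437,0.368,0.158],[-0.996,-0.437,0.368,0.158],[-0.996,-0.437,0.368,0.158],[-0.996,-0.437,0.368,0.158],[-0.996,-0.437,0.368,0.158],[-0.996,-0.437,0.368,0.158],[-0.996,-0.437,0.368,0.158],[-0.996,-0.437,0.368,0.158],[-0.996,-0.437,0.368,0.158]]' 100 10; python3 to.py .4722,.332,.017,9.4
```

```text
time: 3.47
position: [0.4714, 0.3335, 0.121]
tool_rot: [0.646, 0.764, 0.001, 0.0]
ft_force: [0.1, 1.1, -0.2]
grip_width: 0.087
grip_force: 0.0
t 3.47 p [0.4714 0.3335 0.121 ] yhead 9.56 w 0.087
.4722,.332,.017,9.4 [-0.006  0.001  0.347] 0.0005
```

```bash
python3 -m handwheel '[[-0.006,0.001,0.12,0],[-0.006,0.001,0.2,0],[-0.006,0.001,0.27,0],[-0.006,0.001,0.32,0],[-0.006,0.001,0.347,0],[-0.006,0.001,0.347,0],[-0.006,0.001,0.347,0]]'; python3 -m handwheel '[[0,0,0,0],[0,0,0,0],[0,0,0,0],[0,0,0,0],[0,0,0,0],[0,0,0,0],[0,0,0,0],[0,0,0,0]]' 50 8
```

```text
time: 4.05
position: [0.4726, 0.331, 0.0164]
tool_rot: [0.646, 0.763, 0.0, 0.0]
ft_force: [-0.4, 0.1, 0.0]
grip_width: 0.0869
grip_force: 0.0
time: 4.72
position: [0.4729, 0.3304, 0.0163]
tool_rot: [0.647, 0.763, 0.0, 0.0]
ft_force: [-0.1, -0.6, 1.7]
grip_width: 0.0552
grip_force: 8.0
```

```bash
python3 to.py .4722,.332,.12,9.4 .5953,-.2915,.12,9.4
```

```text
t 4.72 p [0.4729 0.3304 0.0163] yhead 9.41 w 0.0552
.4722,.332,.12,9.4 [ 0.006 -0.001 -0.346] 0.0
.5953,-.2915,.12,9.4 [-2.112  0.064 -0.346] 0.0
```

```bash
python3 -m handwheel '[[0,0,-0.05,0],[0,0,-0.15,0],[0,0,-0.28,0],[-0.1,0,-0.35,0],[-0.99,0.03,-0.35,0],[-0.99,0.03,-0.35,0],[-0.99,0.03,-0.35,0],[-0.99,0.03,-0.35,0],[-0.99,0.03,-0.35,0],[-0.99,0.03,-0.35,0],[-0.99,0.03,-0.35,0],[-0.99,0.03,-0.35,0],[-0.99,0.03,-0.35,0],[-0.99,0.03,-0.35,0]]' 50 12; python3 to.py .5953,-.2915,.12,9.4
```

```text
time: 5.88
position: [0.5294, 0.0395, 0.1208]
tool_rot: [0.647, 0.763, -0.0, -0.001]
ft_force: [0.4, 0.5, -1.5]
grip_width: 0.0555
grip_force: 12.0
t 5.88 p [0.5294 0.0395 0.1208] yhead 9.41 w 0.0555
.5953,-.2915,.12,9.4 [-1.124  0.037  0.002] 0.0
```

```bash
python3 -m handwheel '[[-0.9,0.03,0,0],[-0.9,0.03,0,0],[-0.9,0.03,0,0],[-0.9,0.03,0,0],[-0.9,0.03,0,0],[-0.9,0.03,0,0],[-0.9,0.03,0,0],[-1,0.037,0,0],[-1,0.037,0,0],[-1,0.037,0,0]]'; python3 to.py .5953,-.2915,.06,9.4 .5953,-.2915,.0265,9.4
```

```text
time: 6.72
position: [0.5907, -0.2549, 0.1207]
tool_rot: [0.647, 0.763, 0.0, -0.0]
ft_force: [-0.3, 1.2, -0.3]
grip_width: 0.0551
grip_force: 12.0
t 6.72 p [ 0.5907 -0.2549  0.1207] yhead 9.42 w 0.0551
.5953,-.2915,.06,9.4 [-0.123 -0.005  0.202] 0.0
.5953,-.2915,.0265,9.4 [-0.123 -0.005  0.314] 0.0
```

```bash
python3 -m handwheel '[[-0.123,-0.005,0,0],[-0.123,-0.005,0.1,0],[-0.123,-0.005,0.18,0],[-0.123,-0.005,0.25,0],[-0.123,-0.005,0.29,0],[-0.123,-0.005,0.313,0],[-0.123,-0.005,0.313,0],[-0.123,-0.005,0.313,0]]'; python3 -m handwheel '[[0,0,0,0],[0,0,0,0],[0,0,0,0],[0,0,0,0],[0,0,0,0],[0,0,0,0]]' 85; python3 -m handwheel '[[0,0,-0.08,0],[0,0,-0.2,0],[0,0,-0.4,0],[0.2,0,-0.4,0],[0.5,0,-0.4,0],[0.9,0,-0.4,0],[0.9,0,-0.4,0],[0.9,0,-0.4,0],[0.9,0,-0.4,0],[0.9,0,-0.4,0],[0.9,0,-0.4,0],[0.9,0,-0.4,0]]' 85; python3 to.py .4535,.0797,.1,9.4
python3 - <<'E'
from h import *
c=vision.camera("top");save("p1.png",cv2.resize(c["frame"][100:260,130:530],(800,320),interpolation=cv2.INTER_CUBIC))
E
```

```text
time: 7.38
position: [0.5953, -0.2909, 0.0277]
tool_rot: [0.646, 0.763, 0.0, 0.0]
ft_force: [0.7, -0.0, -0.3]
grip_width: 0.055
grip_force: 12.0
time: 7.88
position: [0.5948, -0.2921, 0.0275]
tool_rot: [0.647, 0.763, 0.0, 0.0]
ft_force: [0.3, -0.4, 0.2]
grip_width: 0.0736
grip_force: 0.0
time: 8.88
position: [0.5505, -0.0245, 0.1475]
tool_rot: [0.646, 0.764, -0.0, 0.0]
ft_force: [0.7, -0.7, 0.3]
grip_width: 0.0737
grip_force: 0.0
t 8.88 p [ 0.5505 -0.0245  0.1475] yhead 9.58 w 0.0737
.4535,.0797,.1,9.4 [ 0.396 -0.261  0.158] 0.0005
```

View pics/p1.png

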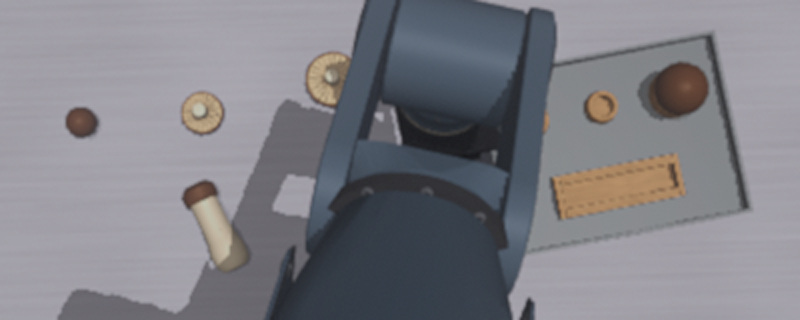

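The large ball shows on its cup at crop (681,88). I'll check its centring numerically and go on.

```bash
cat > chk.py <<'E'
import sys
from h import *
# x,y,z guess -> dark blob near it
for cam in ("top","scene"):
  c=vision.camera(cam);f=c["frame"].astype(int);K=np.array(c["K"]);T=np.array(c["cam_to_world"])
  for a in sys.argv[1:]:
    w=np.array(list(map(float,a.split(","))));q=T[:3,:3].T@(w-T[:3,3]);u=(K@q/q[2])[:2].astype(int)
    m=((f[...,0]-f[...,2]>14)&(f.max(2)<115)).astype(np.uint8);k=np.zeros_like(m);cv2.circle(k,tuple(int(i) for i in u),16,1,-1);m*=k
    n,l,s,ce=cv2.connectedComponentsWithStats(m);
    if n<2: print(cam,a,"none");continue
    i=1+np.argmax(s[1:,4]);cn=cv2.findContours((l==i).astype(np.uint8),cv2.RETR_EXTERNAL,cv2.CHAIN_APPROX_NONE)[0][0];(x,y),r=cv2.minEnclosingCircle(cn)
    print(cam,a,"dxy mm",np.round(1e3*(ray(c,(y,x),w[2])-w)[:2],1),"r",r,s[i,4])
E
python3 chk.py .5953,-.2915,.0376
python3 -m handwheel '[[0.39,-0.26,0,0],[0.39,-0.26,0,0],[0.39,-0.26,0,0],[0.39,-0.26,0.1,0],[0.396,-0.261,0.158,0],[0.396,-0.261,0.158,0],[0.396,-0.261,0.158,0]]'; python3 to.py .4535,.0797,.015,9.4
```

```text
top .5953,-.2915,.0376 dxy mm [-0.1  3.1] r 14.560319900512695 529
scene .5953,-.2915,.0376 dxy mm [-0.7 -0.3] r 15.779858589172363 755
time: 9.62
position: [0.4546, 0.0778, 0.0994]
tool_rot: [0.647, 0.762, -0.0, -0.0]
ft_force: [-0.7, 0.8, 0.4]
grip_width: 0.074
grip_force: 0.0
t 9.62 p [0.4546 0.0778 0.0994] yhead 9.33 w 0.074
.4535,.0797,.015,9.4 [ 0.007 -0.002  0.281] -0.0002
```

Seated to within about 2 mm. Next is the medium ball.

```bash
python3 -m handwheel '[[0.007,-0.002,0.1,0],[0.007,-0.002,0.2,0],[0.007,-0.002,0.26,0],[0.007,-0.002,0.281,0],[0.007,-0.002,0.281,0],[0.007,-0.002,0.281,0]]'; python3 -m handwheel '[[0,0,0,0],[0,0,0,0],[0,0,0,0],[0,0,0,0],[0,0,0,0],[0,0,0,0],[0,0,0,0],[0,0,0,0]]' 38 10; python3 -m handwheel '[[0,0,-0.05,0],[0,0,-0.15,0],[0,0,-0.28,0],[0,0,-0.28,0]]'; python3 to.py .569,-.1338,.1,9.4 .569,-.1338,.028,9.4
```

```text
time: 10.12
position: [0.4544, 0.08, 0.0161]
tool_rot: [0.647, 0.762, 0.001, 0.001]
ft_force: [-0.5, 0.3, -0.1]
grip_width: 0.074
grip_force: 0.0
time: 10.78
position: [0.4532, 0.0808, 0.0157]
tool_rot: [0.647, 0.763, 0.0, 0.0]
ft_force: [0.6, 0.0, 1.7]
grip_width: 0.0433
grip_force: 10.0
time: 11.12
position: [0.4561, 0.0808, 0.1041]
tool_rot: [0.647, 0.763, 0.003, 0.004]
ft_force: [0.9, 1.1, -0.4]
grip_width: 0.0431
grip_force: 10.0
t 11.12 p [0.4561 0.0808 0.1041] yhead 9.43 w 0.0431
.569,-.1338,.1,9.4 [-0.767  0.254  0.018] 0.0001
.569,-.1338,.028,9.4 [-0.767  0.252  0.258] 0.0001
```

```bash
python3 -m handwheel '[[-0.767,0.258,0,0],[-0.767,0.258,0,0],[-0.767,0.258,0,0],[-0.767,0.258,0,0],[-0.767,0.258,0,0],[-0.767,0.258,0,0],[-0.767,0.258,0,0],[-0.767,0.258,0,0],[-0.767,0.258,0,0],[-0.767,0.258,0,0]]'; python3 to.py .569,-.1338,.028,9.4
```

```text
time: 11.95
position: [0.5654, -0.132, 0.0988]
tool_rot: [0.646, 0.763, -0.0, -0.002]
ft_force: [-0.1, -0.4, -1.4]
grip_width: 0.0433
grip_force: 10.0
t 11.95 p [ 0.5654 -0.132   0.0988] yhead 9.47 w 0.0433
.569,-.1338,.028,9.4 [-0.008  0.011  0.236] 0.0002
```

```bash
python3 -m handwheel '[[-0.007,0.009,0.08,0],[-0.007,0.009,0.15,0],[-0.007,0.009,0.2,0],[-0.007,0.009,0.225,0],[-0.007,0.009,0.237,0],[-0.007,0.009,0.237,0],[-0.007,0.009,0.237,0]]'; python3 -m handwheel '[[0,0,0,0],[0,0,0,0],[0,0,0,0],[0,0,0,0],[0,0,0,0]]' 75;  python3 -m handwheel '[[0,0,-0.08,0],[0,0,-0.2,0],[0,0,-0.4,0],[0.2,0,-0.4,0],[0.5,0,-0.4,0],[0.9,0,-0.4,0],[0.9,0,-0.4,0],[0.9,0,-0.4,0],[0.9,0,-0.4,0],[0.9,0,-0.4,0],[0.9,0,-0.4,0],[0.9,0,-0.4,0]]'; python3 chk.py .569,-.1338,.0336;python3 to.py .5805,.3485,.1,9.4
```

```text
time: 12.53
position: [0.5698, -0.1345, 0.0289]
tool_rot: [0.646, 0.763, -0.0, -0.0]
ft_force: [0.1, 1.1, 1.1]
grip_width: 0.0432
grip_force: 10.0
time: 12.95
position: [0.5704, -0.1356, 0.0287]
tool_rot: [0.647, 0.763, 0.0, 0.001]
ft_force: [0.4, -0.9, 0.6]
grip_width: 0.0636
grip_force: 0.0
time: 13.95
position: [0.5255, 0.1322, 0.1485]
tool_rot: [0.645, 0.764, -0.0, 0.0]
ft_force: [0.5, 0.4, 0.5]
grip_width: 0.0657
grip_force: 0.0
top .569,-.1338,.0336 dxy mm [-0.6  2.3] r 10.816754341125488 305
scene .569,-.1338,.0336 dxy mm [ 4.4 -3.3] r 13.298724174499512 444
t 14.05 p [0.5263 0.1304 0.1484] yhead 9.39 w 0.0652
.5805,.3485,.1,9.4 [0.688 0.297 0.161] -0.0
```

```bash
python3 -m handwheel '[[0.688,0.297,0,0],[0.688,0.297,0,0],[0.688,0.297,0,0],[0.688,0.297,0,0],[0.688,0.297,0,0],[0.688,0.297,0.1,0],[0.688,0.297,0.161,0],[0.688,0.297,0.161,0],[0.688,0.297,0.161,0],[0.688,0.297,0.161,0]]'; python3 to.py .5805,.3485,.014,9.4
```

```text
time: 14.88
position: [0.5812, 0.3477, 0.1007]
tool_rot: [0.648, 0.762, 0.0, 0.0]
ft_force: [-0.4, 0.4, -0.4]
grip_width: 0.0651
grip_force: 0.0
t 14.88 p [0.5812 0.3477 0.1007] yhead 9.27 w 0.0651
.5805,.3485,.014,9.4 [ 0.003 -0.002  0.289] -0.0004
```

```bash
python3 -m handwheel '[[0.003,-0.002,0.1,0],[0.003,-0.002,0.2,0],[0.003,-0.002,0.26,0],[0.003,-0.002,0.289,0],[0.003,-0.002,0.289,0],[0.003,-0.002,0.289,0]]'; python3 -m handwheel '[[0,0,0,0],[0,0,0,0],[0,0,0,0],[0,0,0,0],[0,0,0,0],[0,0,0,0],[0,0,0,0],[0,0,0,0]]' 25 8; python3 -m handwheel '[[0,0,-0.05,0],[0,0,-0.15,0],[0,0,-0.28,0],[0,0,-0.4,0],[0,0,-0.4,0],[0,0,-0.4,0]]'; python3 to.py .582,-.2126,.13,9.4
```

```text
time: 15.38
position: [0.5805, 0.3497, 0.0147]
tool_rot: [0.647, 0.762, 0.001, 0.0]
ft_force: [0.4, -0.1, 0.5]
grip_width: 0.0652
grip_force: 0.0
time: 16.05
position: [0.5793, 0.3502, 0.0135]
tool_rot: [0.647, 0.763, 0.0, 0.0]
ft_force: [-0.7, -0.2, 1.3]
grip_width: 0.0324
grip_force: 8.0
time: 16.55
position: [0.5812, 0.351, 0.1377]
tool_rot: [0.647, 0.763, 0.003, 0.002]
ft_force: [-0.1, -0.5, -0.0]
grip_width: 0.0323
grip_force: 8.0
t 16.55 p [0.5812 0.351  0.1377] yhead 9.42 w 0.0323
.582,-.2126,.13,9.4 [-1.854 -0.305  0.02 ] 0.0001
```

```bash
python3 -m handwheel '[[-0.95,-0.155,0,0],[-0.95,-0.155,0,0],[-0.95,-0.155,0,0],[-0.95,-0.155,0,0],[-0.95,-0.155,0,0],[-0.95,-0.155,0,0],[-0.95,-0.155,0,0]]'; python3 -m handwheel '[[-0.9,-0.15,0,0],[-0.9,-0.15,0,0],[-0.9,-0.15,0,0],[-0.9,-0.15,0,0],[-0.9,-0.15,0,0],[-0.9,-0.15,0,0],[-0.9,-0.15,0,0],[-0.9,-0.15,0,0],[-0.9,-0.15,0,0],[-0.9,-0.15,0,0]]'; python3 to.py .582,-.2126,.0275,9.4
```

```text
time: 17.13
position: [0.5783, 0.0593, 0.1323]
tool_rot: [0.647, 0.763, -0.001, -0.001]
ft_force: [0.3, 0.6, 0.2]
grip_width: 0.032
grip_force: 8.0
time: 17.97
position: [0.5784, -0.2111, 0.1323]
tool_rot: [0.647, 0.763, -0.0, -0.002]
ft_force: [-0.2, -0.2, -0.5]
grip_width: 0.0319
grip_force: 8.0
t 17.97 p [ 0.5784 -0.2111  0.1323] yhead 9.4 w 0.0319
.582,-.2126,.0275,9.4 [-0.008  0.012  0.349] -0.0
```

```bash
python3 -m handwheel '[[-0.007,0.008,0.1,0],[-0.007,0.008,0.2,0],[-0.007,0.008,0.28,0],[-0.007,0.008,0.33,0],[-0.007,0.008,0.348,0],[-0.007,0.008,0.348,0],[-0.007,0.008,0.348,0]]'; python3 -m handwheel '[[0,0,0,0],[0,0,0,0],[0,0,0,0],[0,0,0,0],[0,0,0,0]]' 60;  python3 -m handwheel '[[0,0,-0.08,0],[0,0,-0.2,0],[0,0,-0.4,0],[0.2,0,-0.4,0],[0.5,0,-0.4,0.1],[0.95,0,-0.4,0.208],[0.95,0,-0.4,0.208],[0.95,0,-0.4,0.208],[0.95,0,-0.4,0.208],[0.95,0,-0.4,0.208],[0.95,0,-0.4,0.208],[0.95,0,-0.4,0.208],[0.95,0,-0.4,0.208],[0.95,0,-0.4,0.208],[0.95,0,-0.4,0.208]]'; python3 chk.py .569,-.1338,.0336 .582,-.2126,.0298;python3 to.py .4645,.204,.1,-65.5
```

```text
time: 18.55
position: [0.5827, -0.2128, 0.0293]
tool_rot: [0.646, 0.763, -0.0, -0.0]
ft_force: [0.7, -0.0, -0.5]
grip_width: 0.0323
grip_force: 8.0
time: 18.97
position: [0.5826, -0.2143, 0.0295]
tool_rot: [0.647, 0.763, 0.0, 0.0]
ft_force: [-0.6, 0.2, 0.4]
grip_width: 0.051
grip_force: 0.0
time: 20.22
position: [0.5358, 0.0673, 0.1492]
tool_rot: [0.978, 0.21, 0.0, 0.0]
ft_force: [-0.3, 0.2, -0.2]
grip_width: 0.0519
grip_force: 0.0
top .569,-.1338,.0336 dxy mm [-0.6  2.3] r 10.816754341125488 316
top .582,-.2126,.0298 dxy mm [-1.3  3.5] r 8.90234661102295 213
scene .569,-.1338,.0336 dxy mm [ 4.4 -3.3] r 13.298724174499512 442
scene .582,-.2126,.0298 dxy mm [ 3.9 -3. ] r 11.204632759094238 297
t 20.32 p [0.5358 0.0671 0.1492] yhead -65.45 w 0.0521
.4645,.204,.1,-65.5 [-0.027 -0.514  0.164] 0.0001
```

```bash
python3 -m handwheel '[[-0.027,-0.514,0,0],[-0.027,-0.514,0,0],[-0.027,-0.514,0,0],[-0.027,-0.514,0.1,0],[-0.027,-0.514,0.164,0],[-0.027,-0.514,0.164,0],[-0.027,-0.514,0.164,0],[-0.027,-0.514,0.164,0]]' 80; python3 to.py .4645,.204,.015,-65.5
```

```text
time: 20.98
position: [0.4657, 0.2036, 0.1005]
tool_rot: [0.977, 0.212, 0.001, 0.0]
ft_force: [0.7, -0.4, 0.4]
grip_width: 0.07
grip_force: 0.0
t 20.98 p [0.4657 0.2036 0.1005] yhead -65.47 w 0.07
.4645,.204,.015,-65.5 [-0.004 -0.003  0.285] 0.0001
```

```bash
python3 -m handwheel '[[-0.004,-0.003,0.1,0],[-0.004,-0.003,0.2,0],[-0.004,-0.003,0.26,0],[-0.004,-0.003,0.285,0],[-0.004,-0.003,0.285,0],[-0.004,-0.003,0.285,0]]'; python3 -m handwheel '[[0,0,0,0],[0,0,0,0],[0,0,0,0],[0,0,0,0],[0,0,0,0],[0,0,0,0],[0,0,0,0],[0,0,0,0]]' 20 20; python3 -m handwheel '[[0,0,-0.05,0],[0,0,-0.15,0],[0,0,-0.28,0],[0,0,-0.4,0],[0,0,-0.4,0],[0,0,-0.4,0]]'; python3 to.py .4952,-.2272,.13,9.4;  python3 - <<'E'
from h import *
c=vision.camera("scene");save("p2.png",cv2.resize(c["frame"][80:340,150:490],(680,520),interpolation=cv2.INTER_CUBIC))
E
```

```text
time: 21.48
position: [0.4643, 0.2039, 0.0151]
tool_rot: [0.977, 0.212, 0.001, 0.0]
ft_force: [0.2, -0.5, 0.4]
grip_width: 0.0697
grip_force: 0.0
time: 22.15
position: [0.463, 0.2044, 0.0143]
tool_rot: [0.977, 0.213, 0.0, 0.0]
ft_force: [-1.2, -0.4, 1.1]
grip_width: 0.0294
grip_force: 20.0
time: 22.65
position: [0.4643, 0.2047, 0.1361]
tool_rot: [0.977, 0.213, 0.003, 0.0]
ft_force: [-0.3, 0.4, -1.4]
grip_width: 0.0294
grip_force: 20.0
t 22.65 p [0.4643 0.2047 0.1361] yhead -65.46 w 0.0294
.4952,-.2272,.13,9.4 [-0.504  1.352  0.02 ] -0.2079
```

View pics/p2.png

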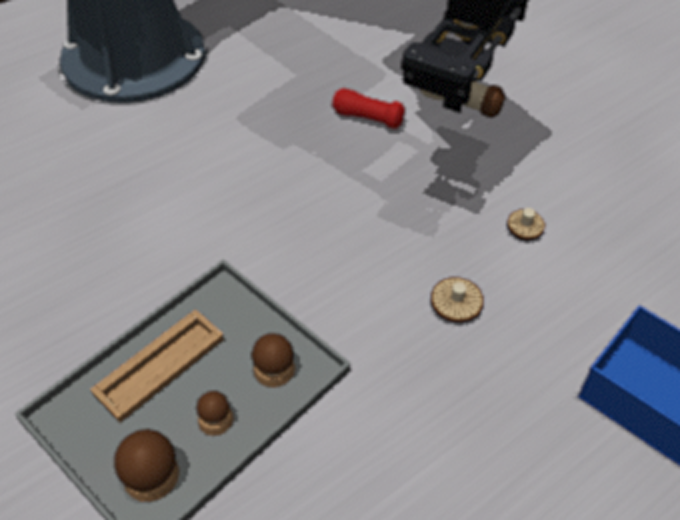

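The three balls sit on their cups at crop (145,465), (213,410) and (272,357), and the king is held at (490,98). Now I carry it to the trough.

```bash
python3 -m handwheel '[[-0.25,0.7,0,-0.1],[-0.25,0.7,0,-0.1],[-0.25,0.7,0,-0.1],[-0.25,0.7,0,-0.1],[-0.25,0.7,0,-0.1],[-0.37,1,0,-0.208],[-0.37,1,0,-0.208],[-0.37,1,0,-0.208],[-0.37,1,0,-0.208],[-0.37,1,0,-0.208],[-0.37,1,0,-0.208],[-0.37,1,0,-0.208],[-0.37,1,0,-0.208],[-0.37,1,0,-0.208],[-0.37,1,0,-0.208],[-0.37,1,0,-0.208],[-0.37,1,0,-0.208]]';python3 to.py .4952,-.2272,.1,9.4
```

```text
time: 24.12
position: [0.4864, -0.1143, 0.1339]
tool_rot: [0.647, 0.763, -0.0, -0.0]
ft_force: [-0.1, 0.4, -1.8]
grip_width: 0.0294
grip_force: 20.0
t 24.12 p [ 0.4864 -0.1143  0.1339] yhead 9.4 w 0.0294
.4952,-.2272,.1,9.4 [-0.376 -0.032  0.113] 0.0
```

```bash
python3 -m handwheel '[[-0.376,-0.032,0,0],[-0.376,-0.032,0,0],[-0.376,-0.032,0,0],[-0.376,-0.032,0.113,0],[-0.376,-0.032,0.113,0],[-0.376,-0.032,0.113,0],[-0.376,-0.032,0.113,0]]';python3 to.py .4952,-.2272,.0285,9.4
python3 - <<'E'
from h import *
c=vision.camera("scene");save("p3.png",cv2.resize(c["frame"][190:350,150:350],(750,600),interpolation=cv2.INTER_CUBIC))
E
```

```text
time: 24.7
position: [0.4952, -0.2266, 0.1006]
tool_rot: [0.647, 0.763, 0.0, -0.001]
ft_force: [-0.1, 0.4, 0.6]
grip_width: 0.0296
grip_force: 20.0
t 24.7 p [ 0.4952 -0.2266  0.1006] yhead 9.44 w 0.0296
.4952,-.2272,.0285,9.4 [-0.002 -0.     0.24 ] 0.0001
```

View pics/p3.png

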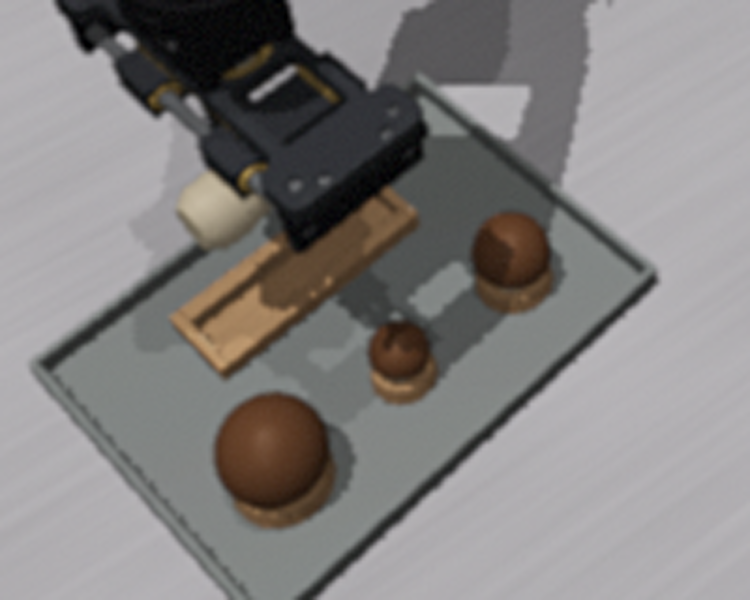

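The king's foot end shows at crop (210,210), with the king parallel to and above the trough. Lowering it now.

```bash
python3 -m handwheel '[[-0.002,0,0.08,0],[-0.002,0,0.15,0],[-0.002,0,0.2,0],[-0.002,0,0.225,0],[-0.002,0,0.24,0],[-0.002,0,0.242,0],[-0.002,0,0.242,0]]'; python3 -m handwheel '[[0,0,0,0],[0,0,0,0],[0,0,0,0],[0,0,0,0],[0,0,0,0],[0,0,0,0]]' 60;  python3 -m handwheel '[[0,0,-0.05,0],[0,0,-0.2,0],[0,0,-0.4,0],[0,0,-0.6,0],[0.9,0,-0.7,0],[0.95,0,-0.7,0],[0.95,0,-0.7,0],[0.95,0,-0.7,0],[0.95,0,-0.7,0],[0.95,0,-0.7,0],[0.95,0,-0.7,0],[0.95,0,-0.7,0],[0.95,0,-0.7,0],[0.95,0,-0.7,0],[0.95,0,-0.7,0]]'
python3 - <<'E'
from h import *
c=vision.camera("scene");a=cv2.resize(c["frame"][190:350,150:350],(500,400),interpolation=cv2.INTER_CUBIC)
for cam in("scene","top"):
    c=vision.camera(cam)
    for n,z in dict(king_center=.032,open_big_center=.013,open_small_center=.013).items():
        for d in vision.outline_of(cam,n)[:2]:
            yx=np.argwhere(d["mask"]);W=np.array([ray(c,p,z)[:2] for p in yx]);v=np.linalg.svd(W-W.mean(0),full_matrices=False)[2][0]
            print(cam,n,round(d["conf"],2),np.round(W.mean(0),4),np.degrees(np.arctan2(v[1],v[0])).round(1))
b=cv2.resize(c["frame"][110:240,350:510],(492,400),interpolation=cv2.INTER_CUBIC)
save("p4.png",cv2.resize(np.hstack([a,b]),(794,320)))
E
```

```text
time: 25.33
position: [0.4961, -0.228, 0.0286]
tool_rot: [0.646, 0.763, 0.0, 0.001]
ft_force: [-0.5, -0.7, -0.2]
grip_width: 0.0295
grip_force: 20.0
time: 25.83
position: [0.4957, -0.2282, 0.0279]
tool_rot: [0.647, 0.763, 0.0, 0.0]
ft_force: [0.7, -1.5, 0.2]
grip_width: 0.0515
grip_force: 0.0
time: 27.08
position: [0.4493, 0.052, 0.2375]
tool_rot: [0.647, 0.762, -0.0, 0.0]
ft_force: [0.9, -0.0, -0.4]
grip_width: 0.052
grip_force: 0.0
scene king_center 0.76 [0.3233 0.183 ] 27.6
scene king_center 0.59 [ 0.4937 -0.2284] -79.5
scene open_big_center 0.98 [0.62   0.0744] -79.1
scene open_big_center 0.2 [ 0.5468 -0.2292] -82.6
scene open_small_center 0.62 [0.5884 0.2166] -53.3
top king_center 0.82 [ 0.4955 -0.2275] 99.8
top king_center 0.8 [0.302  0.1771] -142.0
top open_big_center 0.95 [0.6228 0.0779] 96.9
top open_small_center 0.67 [0.5882 0.2191] -117.0
```

View pics/p4.png

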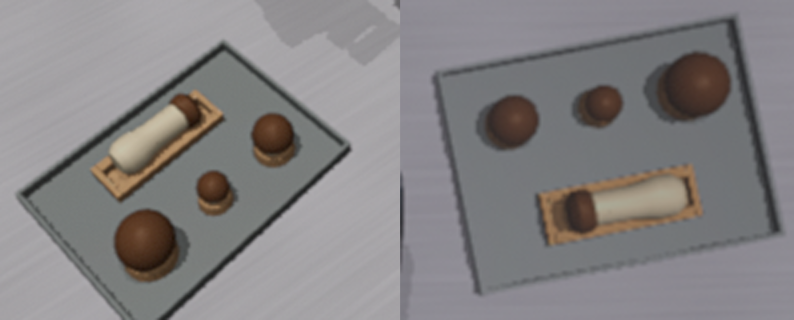

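The king lies along the trough, 1–2 mm from its middle and well aligned. All balls are seated and the opened mushrooms have not moved. Handing in.

```bash
python3 -c "
from rig import job
print(job.hand_in())"
```

```text
the job is handed in; nothing more can be done
None
```

The job is handed in at about 27 s of the 102 s: on the last camera check all three closed mushrooms sat on their own cups, the king oyster lay along the trough, the two opened mushrooms were where they started and the gripper had let go; the hand-in returned no verdict.

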